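Set a dial gauge on a camshaft journal

ROBOT

A 6-joint arm with a two-finger parallel gripper is mounted at the origin on the work surface. World frame = base frame: x ahead of the robot, y to its left, z up, the work surface at z = 0. Lengths are in mm, angles in rad, forces in N, time in s.
With the tool pointing down it reaches from about 400 to 925 mm from the base axis. Payload 12.5 kg.
Tool frame: the origin (TCP) lies on the centre line of the jaws, within the pads' length; the fingertips stand 14 mm ahead of it and the grasp point (between the pads) lies 5 mm behind it; z points along the fingers, x is the direction in which the jaws open and shut, and the axes are right-handed (so a half turn about z gives the same grasp; the last joint's range is limited). The gripper opens to 95 mm and grips with 3 to 60 N. Pads are 20 mm wide; open, the fingers measure 119 mm over their backs; the gripper's body (75 mm by 180 mm) begins 59 mm behind the grasp point.
Start: joints at [-1.351, 0.491, 1.559, -0, 1.092, -0.106], TCP at [200.065, -592.131, 228.661] pointing down, gripper open.
Joint ranges: [-3.1, 3.1], [-0.84, 2.19], [0.05, 2.79], [-1.13, 4.28], [0.06, 2.93], [-2.69, 2.69]. Speed limits (rad/s): [2.22, 2.22, 2.79, 3.14, 3.14, 3.14].

INTERFACE

Orientations are given as [roll, pitch, yaw] about the fixed x, y, z axes, in that order (R = Rz(yaw) Ry(pitch) Rx(roll)).
In Python, from cell import state, read_camera, job_done gives the robot as it stands.
- The arm moves only by the shell command python3 -m handwheel 'ROWS'. ROWS is JSON, a list of rows, each an object of numbers: "hand": the finger opening in m, from 0 to 0.0951; "x", "y", "z": the shift along the world's x, y, z in m; "spin": the turn about the world's z in units of 5 degrees (1.0 is 5 degrees). In form: [{"hand": .., "x": .., "y": .., "z": .., "spin": ..}, ...]. A call has 1 to 20 rows; each row is the pose to reach, as a shift and turn from the pose commanded when the call began; what a row does not reach only later rows make up. A row lasts 1/12 s, in which the tool goes at most 41.7 mm and 7.16 degrees, less where a joint would pass 70% of its speed; a pose out of reach is approached as far as the arm can. A call with a gripper value outside its range is refused whole. The fingers move at their own pace and stop on an object; the grip force is fixed at half the most. Time passes only in rows, so rows that repeat a pose let the fingers close. It gives the time, the measured TCP pose, the force and the opening at its end, in the units of the state.
- state(): the state, without advancing time (a new reading comes with each control period).
- read_camera(name): name is "side" or "top" or "wrist"; returns a dict with "img" (480x640x3 uint8, red, green, blue), "fx", "fy", "cx", "cy" (pixels), "T" (4x4, takes a point from camera to world coordinates). Camera axes: x right, y down, z forward; pixel columns grow to the right and rows downward; lengths in mm; the calibration is good to about 2 mm. The wrist camera is an equidistant fisheye: a pixel r from the principal point sees the ray r / f radians off the axis. A picture is of the moment at which its call begins. There is no depth.
- job_done(): hands the job in, once; it reports no verdict.
The state is a dict: "t": time; "joints": joint angles; "qvel": joint speeds; "tau": joint torques, N m; "eef_pos": TCP position; "tcp_rot": TCP orientation; "ft_force": force on the tool from outside, world axes, zero at the start; "moment": the same for the moment, N m; "opening": opening from 0.0 (shut) to 1.0 (fully open).
Only numpy, scipy, OpenCV 4.12 (cv2) and the standard library are available. Lean on these libraries where they do the work, as an engineer would, in place of code of your own. Each camera call takes 0.05 s, during which the arm holds its last target. There are 200 camera calls.

TASK

The camshaft on the V-blocks is to be checked for a bend: swing the magnetic stand's arm round, square the dial gauge up so that its stem is upright, and bring its tip down gently on top of the camshaft's round middle journal until the plunger is pushed in about 3 mm. Leave the gauge standing like that on the journal, without shoving or rolling the camshaft and without disturbing the other things on the bench.

Things in the scene. Friction and masses are not known exactly. Their poses are not given: they have to be found in the camera images.
- camshaft: Steel camshaft, 305 mm long, 1.9 kg, lying loose in two V-blocks. Origin on its axis in the middle of the middle journal; y runs along the shaft, z up. Three plain round journals, 40 mm in diameter and 30 mm wide: one at each end, in the V-blocks, and one in the middle; between them smaller egg-shaped lobes, the highest reaching 18.5 mm from the axis, the nearest 26 mm from the middle.
- middle_journal (a point): Centre of the middle journal, on the shaft's axis; the journal's top is 20 mm above this point. Axes as the camshaft's: y along the shaft, x level across it, z up.
- plate: Fixed ground steel plate 260 x 420 x 15 mm, with the two V-blocks (72 x 30 x 55 mm) on it. Origin under its centre; x and y along its 260 and 420 mm sides.
- shoulder (a point): On the fixed magnetic stand (grey base 50 x 60 x 50 mm): where the upright swivel axis and the level tilt axis cross, 120 mm above the bench. The arm, a 12 mm rod, runs from here to the gauge's origin, 190 mm away. With the arm 2 to 6 degrees above level and the stem upright, swinging it brings the tip over the middle journal, on the shaft's top line within 6 mm of the journal's middle.
- swivel (a joint): Swivel of the stand's post about the vertical, rad, anticlockwise seen from above is positive. Stiff (0.5 N m), range -1.9 to 1.9, stays where it is left.
- boom (a joint): Tilt of the stand's arm, rad: 0 level, positive raised. Stiff (0.75 N m, and the arm and gauge weigh 0.4 N m on it), range -0.15 to 0.75, stays where it is left.
- gauge: Dial gauge. Origin in its clamp at the arm's end, on the level axis about which it tilts on the arm (stiff, 0.12 N m; stays where it is left). z runs up the stem, x away from the stand in the vertical plane of arm and stem, y along the tilt axis, normal to the dial. Stem end 14 mm below the origin, small cap on top to 85 mm above it. Arm rod and clamp lie below the dial.
- gauge_tip (a point): Point fixed to the gauge, on the stem's axis 40 mm below the gauge's origin: the bottom of the 6 mm ball tip of the thin plunger when that is fully out. Axes as the gauge's. The plunger slides 10 mm up into the stem; its spring resists with 1.5 N at first touch and 0.7 N more for each mm (3.6 N at 3 mm).
- dial (a point): Centre of the dial housing, on the gauge 46 mm above its origin: a black disc 58 mm in diameter, 22 mm thick along the gauge's y, both flat sides free to grip (40 N is fine). Axes as the gauge's. The needle stands straight up with the plunger out and turns once clockwise for 10 mm of travel (a tick every 0.5 mm).
- cap_a: Bystander: aluminium bearing cap 76 x 24 x 31 mm standing on the plate. Origin under its centre.
- cap_b: Bystander: a second, like bearing cap on the plate.
- spanner: Bystander: steel spanner 170 mm long lying on the bench.
- screwdriver: Bystander: screwdriver 190 mm long lying on the bench.
- cleaner_can: Bystander: standing spray can, 64 mm in diameter, 190 mm tall. Origin under its centre.
- calliper: Bystander: calliper lying on the bench, about 130 mm long.

How it is judged (in metres and radians):
At the end, for the whole second after the job is handed in: The gauge stands released on top of the middle journal: stem within 6 degrees of upright, tip within 5 mm of the shaft's top line and within 12 mm of the journal's middle along the shaft, plunger pushed in 1.5 to 4.5 mm (pressing with 2.55 to 4.65 N), gauge and camshaft at rest (contact force between gauge and camshaft between 2.55 and 4.65 N and angle between gauge's own z axis and vertical below 0.105 rad and x of gauge_tip in the frame of middle_journal between -0.005 and 0.005 m and y of gauge_tip in the frame of middle_journal between -0.012 and 0.012 m and z of gauge_tip in the frame of middle_journal above 0 m and linear speed of each of gauge, camshaft below 0.01 m/s); the robot touches nothing.
It fails at once if the camshaft is pressed hard by the gauge (over 12 N) (contact force between gauge and camshaft above 12 N).
It fails at once if the camshaft is shoved more than 5 mm (distance of camshaft from where it was at the start of the episode above 0.005 m).
It fails at once if the camshaft is rolled more than 7 degrees or lifted askew (angle between camshaft's own z axis and vertical above 0.12 rad).
It fails at once if a bystander is moved more than 20 mm (distance of any of cap_a, cap_b, spanner, screwdriver, cleaner_can, calliper from where it was at the start of the episode above 0.02 m).
It also fails if it takes over 48 s, if anything falls off the work surface, if the arm or the gripper's body presses on something with over 40 N, if the wrist force passes 120 N, or if a joint passes its speed limit or range.

## Working session

There is one attempt and no reset: what is moved stays moved. The work goes in short steps, Python scripts to look and compute and a shell command to move; the robot and the scene stay as the last step left them, time stands still between calls to the robot, and variables do not carry over. Pictures are saved under pics/ and viewed, about 8 in all and at most 12, crops included, and the job is handed in when it is done.

```bash
ls; mkdir -p pics; cat > h.py <<'E'
import numpy as np, cv2
from cell import state, read_camera, job_done
def snap(n,f):
    c=read_camera(n); cv2.imwrite('pics/'+f+'.png',c['img'][:,:,::-1]); np.savez('pics/'+f+'.npz',**c); return c
def load(f): return np.load('pics/'+f+'.npz')
def ray(c,u,v):
    T=np.array(c['T']); d=T[:3,:3]@np.array([(u-c['cx'])/c['fx'],(v-c['cy'])/c['fy'],1]); return T[:3,3],d
def atz(c,u,v,z):
    o,d=ray(c,u,v); return o+d*(z-o[2])/d[2]
def proj(c,p):
    T=np.array(c['T']); q=T[:3,:3].T@(np.array(p)-T[:3,3]); return np.array([c['fx']*q[0]/q[2]+c['cx'],c['fy']*q[1]/q[2]+c['cy']])
def tri(c1,p1,c2,p2):
    o1,d1=ray(c1,*p1);o2,d2=ray(c2,*p2)
    s=np.linalg.lstsq(np.c_[d1,-d2],o2-o1,rcond=None)[0]; a=o1+s[0]*d1;b=o2+s[1]*d2
    return (a+b)/2,np.linalg.norm(a-b)
E
python3 -c "
from h import *
for n in ('top','side'):
    c=snap(n,n+'0'); print(n,c['fx'],np.round(c['T'],3).tolist())
print(state())"
```

```text
pics
top 469.62776199516924 [[0.026, -0.997, 0.068, 407.078], [-1.0, -0.026, 0.01, 9.931], [-0.008, -0.068, -0.998, 1121.297], [0.0, 0.0, 0.0, 1.0]]
side 554.0452012840955 [[-0.997, -0.056, 0.044, 409.83], [-0.069, 0.592, -0.803, 968.432], [0.019, -0.804, -0.595, 829.954], [0.0, 0.0, 0.0, 1.0]]
{'t': 0.1, 'joints': array([-1.35061854e+00,  4.91506994e-01,  1.55937807e+00,  2.73363417e-06,
        1.09171055e+00, -1.05600337e-01]), 'qvel': array([ 0.00016957, -0.00140926, -0.00147839, -0.00060174, -0.00143313,
       -0.00019338]), 'tau': array([ 2.29778918e-03, -6.13622403e+01, -2.58606023e+01,  6.94086682e-02,
        4.70200460e-02, -5.64760296e-05]), 'eef_pos': array([ 200.00717142, -591.92424516,  228.11898309]), 'tcp_rot': array([-3.14148453e+00,  9.97111000e-04, -1.24501942e+00]), 'ft_force': array([ 0.80694432,  0.30851498, -0.21169215]), 'moment': array([ 0.00956815, -0.00655157,  0.03693398]), 'opening': 1.0016751470065395}
```

View pics/top0.png

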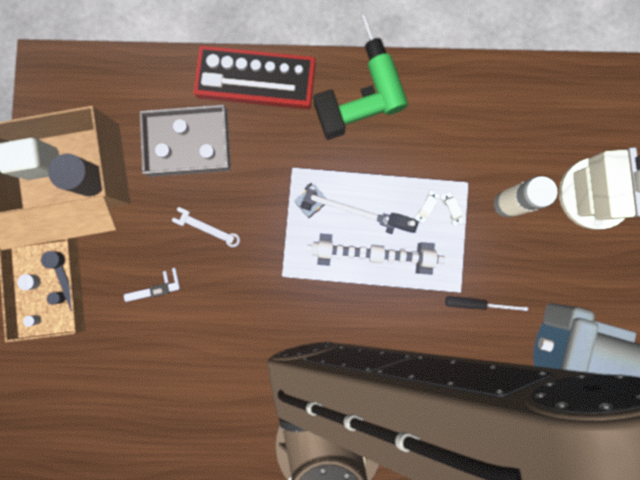

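View pics/side0.png

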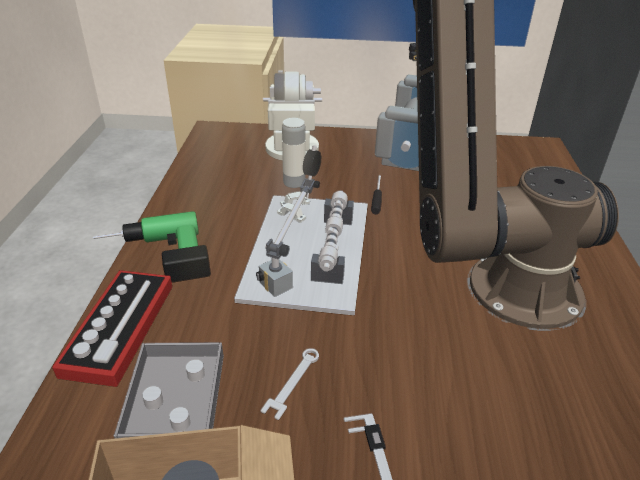

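The top view shows the stand at about (310,198), the dial at (402,222) and the camshaft from (322,248) to (428,258), with its middle journal near (377,254). The caps are at (428,207) and (453,207). Next I'll enlarge both views.

```bash
python3 -c "
from h import *
a=cv2.imread('pics/top0.png')[160:300,280:480]; cv2.imwrite('pics/top0c.png',cv2.resize(a,None,fx=4,fy=4,interpolation=cv2.INTER_CUBIC))
a=cv2.imread('pics/side0.png')[140:305,235:385]; cv2.imwrite('pics/side0c.png',cv2.resize(a,None,fx=3.6,fy=3.6,interpolation=cv2.INTER_CUBIC))
"
```

```text
(no output)
```

View pics/top0c.png

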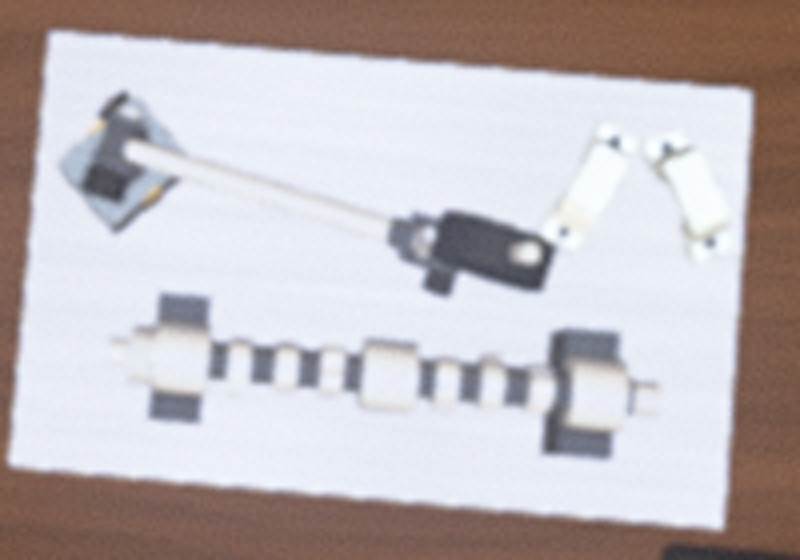

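View pics/side0c.png

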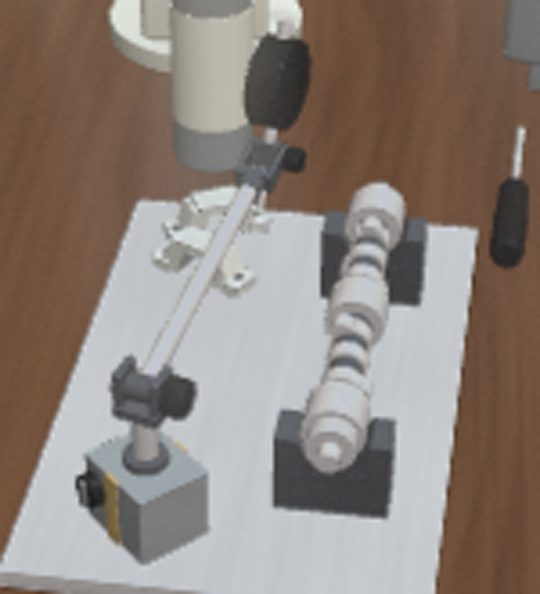

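```bash
cat > m.py <<'E'
from h import *
ct,cs=load('top0'),load('side0')
t=lambda x,y:(280+(x+.5)/4-.5,160+(y+.5)/4-.5)
s=lambda x,y:(235+(x+.5)/3.6-.5,140+(y+.5)/3.6-.5)
P={}
for n,a,b in [('shoulder',(125,152),(148,388)),('clamp',(418,238),(263,165)),('captop',(528,252),(285,22)),('dial',(492,250),(278,82)),('journal',(389,376),(358,308))]:
    P[n],e=tri(ct,t(*a),cs,s(*b)); print(n,P[n].round(1),round(e,1))
print('journal top z~?', [atz(ct,*t(389,376),z).round(1) for z in (80,90,100)])
e=[atz(ct,*t(*p),z) for p,z in (((182,358),90),((598,395),90))]; print('shaft ends',np.round(e,1))
d=e[1]-e[0]; print('len',np.linalg.norm(d),'yaw',np.degrees(np.arctan2(d[1],d[0])))
print('plate', [atz(ct,*t(*p),15).round(0) for p in ((48,32),(752,90),(724,527),(8,466))])
print('caps',[atz(ct,*t(*p),46).round(0) for p in ((588,188),(690,195))])
print('can',atz(ct,542,191,190).round(0))
for a,b in (('shoulder','clamp'),('clamp','captop'),('clamp','dial')):
    d=P[b]-P[a]; print(a,b,d.round(1),np.linalg.norm(d).round(1),'az',np.degrees(np.arctan2(d[1],d[0])).round(1),'el',np.degrees(np.arcsin(d[2]/np.linalg.norm(d))).round(1))
E
python3 m.py
```

```text
shoulder [556.9  50.4 113.8] 2.1
clamp [ 505.2 -101.1  178. ] 2.3
captop [ 493.7 -142.7  256.6] 1.5
dial [ 497.3 -131.8  220.3] 0.6
journal [440.4 -98.6  74. ] 1.3
journal top z~? [array([439.5, -97.9,  80. ]), array([439.2, -96.9,  90. ]), array([438.9, -95.9, 100. ])]
shaft ends [[ 446.2   16.8   90. ]
 [ 431.8 -211.4   90. ]]
len 228.63776014287276 yaw -93.60376027276155
plate [array([641., 102.,  15.]), array([ 617., -317.,   15.]), array([ 358., -302.,   15.]), array([383., 118.,  15.])]
caps [array([ 552., -214.,   46.]), array([ 549., -272.,   46.])]
can [ 569. -413.  190.]
shoulder clamp [ -51.6 -151.5   64.2] 172.5 az -108.8 el 21.9
clamp captop [-11.6 -41.5  78.6] 89.7 az -105.6 el 61.3
clamp dial [ -7.9 -30.6  42.3] 52.9 az -104.5 el 53.2
```

```bash
cat > fit.py <<'E'
from m import *
from scipy.optimize import least_squares
def model(p):
    x,y,sw,b,ti=p; r=np.array([np.cos(sw),np.sin(sw),0]); z=np.array([0,0,1.])
    S=np.array([x,y,120.]); O=S+190*(np.cos(b)*r+np.sin(b)*z); st=np.sin(ti)*r+np.cos(ti)*z
    return dict(shoulder=S,clamp=O,dial=O+46*st,captop=O+85*st,tip=O-40*st)
obs=[(ct,t,'shoulder',(119,152)),(cs,s,'shoulder',(148,390)),(ct,t,'clamp',(415,239)),(cs,s,'clamp',(264,165)),(ct,t,'captop',(528,252)),(cs,s,'captop',(285,22)),(ct,t,'dial',(492,250)),(cs,s,'dial',(278,82))]
def res(p):
    m=model(p); return np.concatenate([proj(c,m[n])-np.array(f(*q)) for c,f,n,q in obs])
r=least_squares(res,[557,50,np.radians(-107),.33,.5],loss='soft_l1')
print('sh',r.x[:2].round(1),'sw,boom,tilt deg',np.degrees(r.x[2:]).round(1)); print(res(r.x).reshape(-1,2).round(1).tolist())
for k,v in model(r.x).items(): print(k,v.round(1))
E
python3 fit.py | tail -8
```

```text
clamp dial [ -7.9 -30.6  42.3] 52.9 az -104.5 el 53.2
sh [556.1  60.8] sw,boom,tilt deg [-106.9   17.6   23. ]
[[-3.5, -0.7], [0.1, 0.2], [6.3, 1.4], [0.5, -2.4], [0.7, -0.3], [0.4, 0.1], [-1.2, -0.6], [-0.3, 0.6]]
shoulder [556.1  60.8 120. ]
clamp [ 503.3 -112.4  177.5]
dial [ 498.1 -129.6  219.9]
captop [ 493.6 -144.1  255.8]
tip [507.9 -97.4 140.7]
```

```bash
sed -i "s/(119,152)/(113,152)/;s/'clamp',(415,239)/'clamp',(446,246)/" fit.py; python3 fit.py | tail -7
```

```text
sh [555.9  58. ] sw,boom,tilt deg [-107.1   17.    20.3]
[[-0.6, -0.5], [0.4, -0.6], [0.1, 0.2], [1.0, -2.4], [0.5, -0.4], [0.3, 0.3], [-0.5, -0.4], [-0.2, 0.8]]
shoulder [555.9  58.  120. ]
clamp [ 502.5 -115.7  175.6]
dial [ 497.9 -131.   218.7]
captop [ 493.9 -143.9  255.3]
tip [ 506.6 -102.5  138.1]
```

```bash
python3 -m handwheel '[{"hand":0,"x":0,"y":0,"z":0.08,"spin":0},{"hand":0,"x":0,"y":0,"z":0.08,"spin":0},{"hand":0,"x":0.28,"y":0.405,"z":0.08,"spin":10.85},{"hand":0,"x":0.28,"y":0.405,"z":0.08,"spin":10.85},{"hand":0,"x":0.28,"y":0.405,"z":0.08,"spin":10.85},{"hand":0,"x":0.28,"y":0.405,"z":0.08,"spin":10.85},{"hand":0,"x":0.28,"y":0.405,"z":0.08,"spin":10.85},{"hand":0,"x":0.28,"y":0.405,"z":0.08,"spin":10.85},{"hand":0,"x":0.28,"y":0.405,"z":0.08,"spin":10.85},{"hand":0,"x":0.28,"y":0.405,"z":0.08,"spin":10.85},{"hand":0,"x":0.28,"y":0.405,"z":0.08,"spin":10.85},{"hand":0,"x":0.28,"y":0.405,"z":0.08,"spin":10.85},{"hand":0,"x":0.28,"y":0.405,"z":0.08,"spin":10.85},{"hand":0,"x":0.28,"y":0.405,"z":0.08,"spin":10.85},{"hand":0,"x":0.28,"y":0.405,"z":0.08,"spin":10.85},{"hand":0,"x":0.28,"y":0.405,"z":0.08,"spin":10.85},{"hand":0,"x":0.28,"y":0.405,"z":0.08,"spin":10.85}]'
```

```text
t: 1.52
eef_pos: [479.8, -187.3, 308.4]
tcp_rot: [3.141, 0.0, -0.298]
ft_force: [0.3, -0.2, -0.3]
opening: 0.007
```

```bash
python3 -m handwheel '[{"hand":0,"x":0,"y":0,"z":-0.04},{"hand":0,"x":0,"y":0,"z":-0.08},{"hand":0,"x":0,"y":0,"z":-0.088},{"hand":0,"x":0,"y":0,"z":-0.088}]'
python3 -c "
from h import *
a=snap('side','side1')['img'][90:270,220:400]; b=snap('wrist','wrist1')['img']
a=cv2.resize(a,(400,400),interpolation=cv2.INTER_CUBIC); b=cv2.resize(b,(400,300))
o=np.zeros((400,800,3),np.uint8); o[:,:400]=a; o[:300,400:]=b; cv2.imwrite('pics/c1.png',o[:,:,::-1])"
```

```text
invalid input
```

View pics/c1.png

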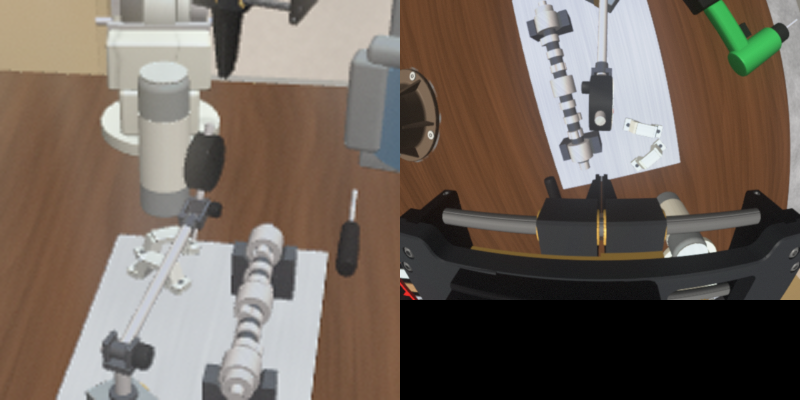

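The wrist view has the gauge straight ahead of the closed fingers, so they are lined up. The descent was refused because every row needs every key. I'll send it again and push the dial.

```bash
python3 -m handwheel '[{"hand":0,"x":0,"y":0,"z":-0.04,"spin":0},{"hand":0,"x":0,"y":0,"z":-0.08,"spin":0},{"hand":0,"x":0,"y":0,"z":-0.088,"spin":0},{"hand":0,"x":0,"y":0,"z":-0.088,"spin":0},{"hand":0,"x":0.003,"y":0.01,"z":-0.088,"spin":0},{"hand":0,"x":0.005,"y":0.017,"z":-0.088,"spin":0},{"hand":0,"x":0.006,"y":0.02,"z":-0.088,"spin":0},{"hand":0,"x":0.007,"y":0.023,"z":-0.088,"spin":0},{"hand":0,"x":0.008,"y":0.026,"z":-0.088,"spin":0},{"hand":0,"x":0.009,"y":0.028,"z":-0.088,"spin":0}]'
python3 -m handwheel '[{"hand":0,"x":0.001,"y":0.002,"z":0,"spin":0},{"hand":0,"x":0.001,"y":0.0045,"z":0,"spin":0},{"hand":0,"x":0.001,"y":0.0045,"z":0,"spin":0},{"hand":0,"x":0.001,"y":0.0045,"z":0,"spin":0}]'
python3 -c "
from h import *
a=snap('side','side2')['img'][130:310,225:405]; b=snap('wrist','wrist2')['img'][60:300,200:440]
o=np.hstack([cv2.resize(q,(400,400),interpolation=cv2.INTER_CUBIC) for q in (a,b)]); cv2.imwrite('pics/c2.png',o[:,:,::-1])"
```

```text
t: 2.45
eef_pos: [489.8, -159.3, 222.7]
tcp_rot: [3.14, -0.004, -0.297]
ft_force: [-2.1, -5.2, 3.3]
opening: 0.006
t: 2.78
eef_pos: [490.5, -154.4, 221.8]
tcp_rot: [3.141, -0.002, -0.298]
ft_force: [0.5, -1.8, 0.3]
opening: 0.007
```

View pics/c2.png

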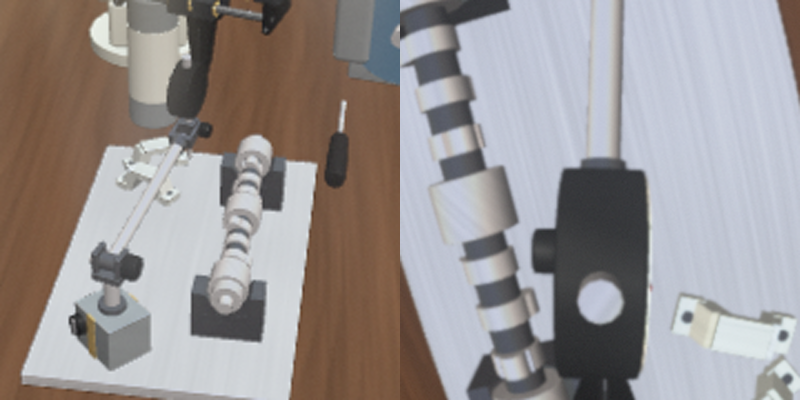

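```bash
cat > fit2.py <<'E'
from h import *
from scipy.optimize import least_squares
def projw(c,p):
    T=np.array(c['T']); q=T[:3,:3].T@(np.array(p)-T[:3,3]); a=np.arctan2(np.hypot(q[0],q[1]),q[2]); n=np.hypot(q[0],q[1])
    return np.array([c['cx']+c['fx']*a*q[0]/n,c['cy']+c['fy']*a*q[1]/n])
def model(p,S):
    sw,b,ti=p; r=np.array([np.cos(sw),np.sin(sw),0]); z=np.array([0,0,1.]); y=np.cross(z,r)
    O=S+190*(np.cos(b)*r+np.sin(b)*z); st=np.sin(ti)*r+np.cos(ti)*z; x=np.cross(y,st)
    return dict(clamp=O,dial=O+46*st,captop=O+85*st,tip=O-40*st,knob=lambda k:O-y*k,rim_in=O+46*st-29*r,rim_out=O+46*st+29*r)
S=np.array([555.9,58,120])
if __name__=='__main__':
    cs,cw=load('side2'),load('wrist2'); k=lambda x,y:np.array([200+x*.6,60+y*.6]); sd=lambda x,y:np.array([225+x*.45,130+y*.45])
    def res(p):
        m=model(p,S)
        return np.concatenate([projw(cw,m['captop'])-k(200,300),.5*(projw(cw,m['dial'])-k(200,272))*[1,0],.3*(projw(cw,m['knob'](25))-k(143,250))[1:],projw(cs:=load('side2'),m['clamp'])-0 if 0 else proj(cs,m['clamp'])-sd(186,132),.5*(proj(cs,m['dial'])-sd(183,88))])
    r=least_squares(res,[np.radians(-107),.3,0.]); print(np.degrees(r.x).round(1),r.fun.round(1))
    m=model(r.x,S); print({a:m[a].round(1) for a in ('clamp','captop','tip')})
    print('rims',projw(cw,m['rim_in']),projw(cw,m['rim_out']),'obs',k(200,168),k(200,375))
    print('cam',np.round(cw['T'],2).tolist(),cw['fx'])
E
python3 fit2.py
```

```text
Traceback (most recent call last):
  File "fit2.py", line 16, in <module>
    r=least_squares(res,[np.radians(-107),.3,0.]); print(np.degrees(r.x).round(1),r.fun.round(1))
  File "fit2.py", line 15, in res
    return np.concatenate([projw(cw,m['captop'])-k(200,300),.5*(projw(cw,m['dial'])-k(200,272))*[1,0],.3*(projw(cw,m['knob'](25))-k(143,250))[1:],projw(cs:=load('side2'),m['clamp'])-0 if 0 else proj(cs,m['clamp'])-sd(186,132),.5*(proj(cs,m['dial'])-sd(183,88))])
                                                                                                                                                                                                       ^^
UnboundLocalError: cannot access local variable 'cs' where it is not associated with a value
```

```bash
sed -i "s/projw(cs:=load('side2'),m\['clamp'\])-0 if 0 else //" fit2.py; python3 fit2.py
```

```text
[-107.3   11.7   -4.2] [ 0.2  0.   0.2 -0.  -0.3  1.2 -0.8  1.1  1.2]
{'clamp': array([ 500.6, -119.7,  158.5]), 'captop': array([ 502.4, -113.7,  243.2]), 'tip': array([ 499.7, -122.5,  118.6])}
rims [320.5486396  161.38986401] [320.24735144 278.28230047] obs [320.  160.8] [320. 285.]
cam [[0.96, -0.28, -0.08, 514.7], [-0.29, -0.91, -0.28, -75.11], [0.0, 0.29, -0.96, 376.61], [0.0, 0.0, 0.0, 1.0]] 371.64829954431775
```

```bash
python3 -m handwheel '[{"hand":0,"x":-0.003,"y":-0.009,"z":0,"spin":0},{"hand":0,"x":-0.003,"y":-0.009,"z":0.03,"spin":0},{"hand":0,"x":-0.003,"y":-0.009,"z":0.065,"spin":0},{"hand":0,"x":0.009,"y":0.03,"z":0.065,"spin":0},{"hand":0,"x":0.021,"y":0.07,"z":0.065,"spin":0},{"hand":0,"x":0.025,"y":0.082,"z":0.065,"spin":0},{"hand":0,"x":0.025,"y":0.082,"z":0.065,"spin":0},{"hand":0,"x":0.025,"y":0.082,"z":0.03,"spin":0},{"hand":0,"x":0.025,"y":0.082,"z":-0.009,"spin":0},{"hand":0,"x":0.025,"y":0.082,"z":-0.014,"spin":0},{"hand":0,"x":0.025,"y":0.082,"z":-0.014,"spin":0},{"hand":0,"x":0.0235,"y":0.0775,"z":-0.014,"spin":0},{"hand":0,"x":0.023,"y":0.0755,"z":-0.0135,"spin":0},{"hand":0,"x":0.0225,"y":0.074,"z":-0.0125,"spin":0},{"hand":0,"x":0.022,"y":0.073,"z":-0.012,"spin":0},{"hand":0,"x":0.022,"y":0.0725,"z":-0.012,"spin":0},{"hand":0,"x":0.022,"y":0.072,"z":-0.012,"spin":0},{"hand":0,"x":0.022,"y":0.072,"z":-0.012,"spin":0}]'
python3 -c "
from h import *
a=snap('side','side3')['img'][130:310,225:405]; b=snap('wrist','wrist3')['img'][60:300,200:440]
o=np.hstack([cv2.resize(q,(400,400),interpolation=cv2.INTER_CUBIC) for q in (a,b)]); cv2.imwrite('pics/c3.png',o[:,:,::-1])"
```

```text
t: 4.38
eef_pos: [512.2, -82.7, 209.0]
tcp_rot: [3.141, -0.001, -0.298]
ft_force: [-0.9, 1.1, 0.5]
opening: 0.003
```

View pics/c3.png

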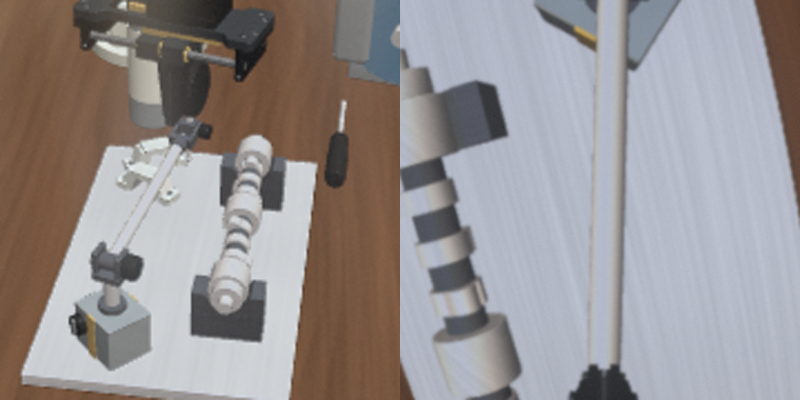

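```bash
python3 -m handwheel '[{"hand":0,"x":0.003,"y":0.01,"z":0,"spin":0},{"hand":0,"x":0.003,"y":0.01,"z":0.04,"spin":0},{"hand":0.07,"x":0.003,"y":0.01,"z":0.08,"spin":0},{"hand":0.07,"x":-0.0115,"y":-0.025,"z":0.08,"spin":0},{"hand":0.07,"x":-0.0115,"y":-0.037,"z":0.08,"spin":0},{"hand":0.07,"x":-0.0115,"y":-0.037,"z":0.08,"spin":0},{"hand":0.07,"x":-0.0115,"y":-0.037,"z":0.08,"spin":0},{"hand":0.07,"x":-0.0115,"y":-0.037,"z":0.08,"spin":0}]'
python3 -c "
from h import *
b=snap('wrist','wrist4')['img'][60:360,160:480]
cv2.imwrite('pics/c4.png',cv2.resize(b,(640,600),interpolation=cv2.INTER_CUBIC)[:,:,::-1])"
```

```text
t: 5.15
eef_pos: [500.6, -119.0, 287.9]
tcp_rot: [-3.141, 0.001, -0.298]
ft_force: [0.2, -0.2, -0.3]
opening: 0.369
```

View pics/c4.png

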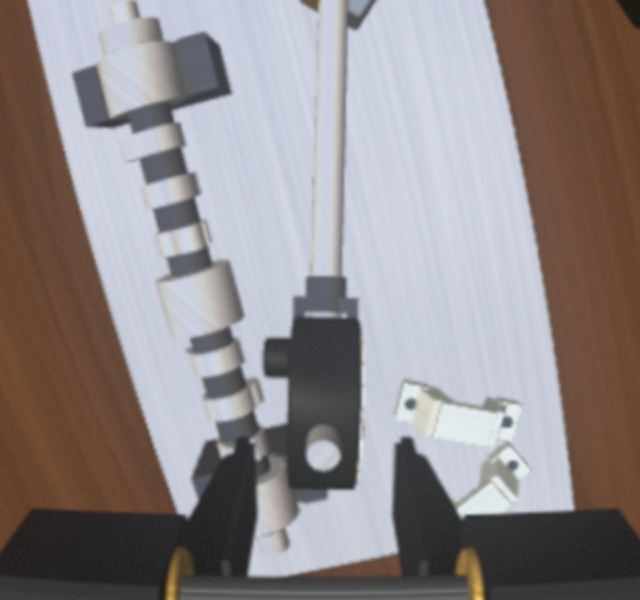

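```bash
cat > f3.py <<'E'
from fit2 import *
from scipy.optimize import least_squares
c=load('wrist4'); k=lambda x,y:np.array([160+x/2,60+y/2])
def res(p):
    m=model(p,S); return np.concatenate([projw(c,m['captop'])-k(323,446),.5*(projw(c,m['knob'](20))-k(279,357))[1:],.5*(projw(c,m['dial'])-k(324,410))[:1]])
for b in (10.5,11.5,12.5):
    r=least_squares(lambda q:res([q[0],np.radians(b),q[1]]),[np.radians(-107),0.]); print(b,np.degrees(r.x).round(1),r.fun.round(1),model([r.x[0],np.radians(b),r.x[1]],S)['clamp'].round(1))
    m=model([r.x[0],np.radians(b),r.x[1]],S); print('rim in/out',k(0,0)*0+ (projw(c,m['rim_in'])-[160,60])*2,(projw(c,m['rim_out'])-[160,60])*2)
def wray(u,v):
    d=np.array([u-c['cx'],v-c['cy']])/c['fx']; a=np.hypot(*d); T=c['T']; return T[:3,3],T[:3,:3]@np.array([*(d/a*np.sin(a)),np.cos(a)])
def wz(u,v,z): o,d=wray(u,v); return (o+d*(z-o[2])/d[2]).round(1)
print('journal sides z75',wz(*k(162,301),75),wz(*k(240,297),75),'ctr',wz(*k(201,300),85))
print('journal ctr near/far',wz(*k(196,271),92),wz(*k(209,328),92)); print('shoulder', wz(*k(335,0),120))
E
python3 f3.py
```

```text
10.5 [-107.3    2.9] [ 0.1  0.  -1.2 -0.1] [ 500.2 -120.3  154.6]
rim in/out [323.71785663 314.3889244 ] [323.13177684 471.70891317]
11.5 [-107.3    2.3] [ 0.1  0.  -1.  -0.1] [ 500.4 -119.7  157.9]
rim in/out [323.71207778 313.54301983] [323.11608521 472.96293967]
12.5 [-107.3    1.8] [ 0.1  0.  -0.8 -0.2] [ 500.6 -119.1  161.1]
rim in/out [323.70815018 312.59859306] [323.10241943 474.17523372]
journal sides z75 [422.  -91.6  75. ] [ 461.4 -102.    75. ] ctr [444.  -95.8  85. ]
journal ctr near/far [448.  -80.4  92. ] [ 444.7 -109.2   92. ]
shoulder [547.9  18.2 120. ]
```

```bash
python3 -m handwheel '[{"hand":0.07,"x":0,"y":-0.0005,"z":-0.04,"spin":0},{"hand":0.07,"x":0,"y":-0.0005,"z":-0.078,"spin":0},{"hand":0.07,"x":0,"y":-0.0005,"z":-0.082,"spin":0},{"hand":0.07,"x":0,"y":-0.0005,"z":-0.082,"spin":0},{"hand":0.0,"x":0,"y":-0.0005,"z":-0.082,"spin":0},{"hand":0,"x":0,"y":-0.0005,"z":-0.082,"spin":0},{"hand":0,"x":0,"y":-0.0005,"z":-0.082,"spin":0},{"hand":0,"x":0,"y":-0.0005,"z":-0.082,"spin":0},{"hand":0,"x":0,"y":-0.0005,"z":-0.082,"spin":0},{"hand":0,"x":0,"y":-0.0005,"z":-0.082,"spin":0}]'
python3 -c "
from h import *
s=state(); p=s['eef_pos'][:2]; S=np.array([555.9,58]); d=p-S; print(p,np.hypot(*d))
for a in range(-2,-22,-2):
    t=np.radians(a); R=np.array([[np.cos(t),-np.sin(t)],[np.sin(t),np.cos(t)]]); print(a/5,((S+R@d-p)/1000).round(4))"
```

```text
t: 6.03
eef_pos: [500.7, -120.2, 207.2]
tcp_rot: [3.142, -0.001, -0.298]
ft_force: [-0.2, 0.5, 0.0]
opening: 0.369
[ 500.65734278 -120.18004168] 186.5472552182713
-0.4 [-0.0062  0.002 ]
-0.8 [-0.0123  0.0043]
-1.2 [-0.0183  0.0068]
-1.6 [-0.0243  0.0094]
-2.0 [-0.0301  0.0123]
-2.4 [-0.0358  0.0154]
-2.8 [-0.0415  0.0187]
-3.2 [-0.047   0.0221]
-3.6 [-0.0524  0.0258]
-4.0 [-0.0576  0.0296]
```

```bash
python3 -m handwheel '[{"hand":0,"x":0,"y":0,"z":0,"spin":0},{"hand":0,"x":0,"y":0,"z":0,"spin":0},{"hand":0,"x":0,"y":0,"z":0,"spin":0},{"hand":0,"x":0,"y":0,"z":0,"spin":0},{"hand":0,"x":0,"y":0,"z":0,"spin":0}]'
```

```text
t: 6.45
eef_pos: [500.5, -120.2, 206.7]
tcp_rot: [-3.142, -0.0, -0.299]
ft_force: [-0.9, -0.5, 1.6]
opening: 0.235
```

Gripped, with 22 mm between the jaws. Next is the swing.

```bash
python3 -m handwheel '[{"hand":0,"x":-0.0062,"y":0.002,"z":0,"spin":-0.4},{"hand":0,"x":-0.0123,"y":0.0043,"z":0,"spin":-0.8},{"hand":0,"x":-0.0183,"y":0.0068,"z":0,"spin":-1.2},{"hand":0,"x":-0.0243,"y":0.0094,"z":0,"spin":-1.6},{"hand":0,"x":-0.0301,"y":0.0123,"z":0,"spin":-2.0},{"hand":0,"x":-0.0301,"y":0.0123,"z":0,"spin":-2.0}]'
python3 -m handwheel '[{"hand":0,"x":-0.0057,"y":0.0031,"z":0,"spin":-0.4},{"hand":0,"x":-0.0114,"y":0.0064,"z":0,"spin":-0.8},{"hand":0,"x":-0.0169,"y":0.0098,"z":0,"spin":-1.2},{"hand":0,"x":-0.0223,"y":0.0135,"z":0,"spin":-1.6},{"hand":0,"x":-0.0275,"y":0.0173,"z":0,"spin":-2.0},{"hand":0,"x":-0.0275,"y":0.0173,"z":0,"spin":-2.0},{"hand":0,"x":-0.0275,"y":0.0173,"z":0,"spin":-2.0}]'
python3 -c "
from h import *
a=snap('side','side5')['img'][130:290,265:375]; b=snap('wrist','wrist5')['img'][60:360,160:480]; c=snap('top','top5')['img'][180:290,330:440]
print(state()['moment'])
o=np.hstack([cv2.resize(a,(380,552),interpolation=cv2.INTER_CUBIC),np.vstack([cv2.resize(b,(400,276)),cv2.resize(c,(400,276),interpolation=cv2.INTER_CUBIC)])]); cv2.imwrite('pics/c5.png',o[:,:,::-1])"
```

```text
t: 6.95
eef_pos: [470.4, -107.3, 206.8]
tcp_rot: [-3.141, -0.001, -0.475]
ft_force: [1.7, 3.0, -1.4]
opening: 0.234
t: 7.53
eef_pos: [443.6, -89.9, 206.8]
tcp_rot: [-3.14, -0.001, -0.647]
ft_force: [4.9, 5.7, -1.3]
opening: 0.233
[ 1.34466378 -1.06807584 -0.43674985]
```

View pics/c5.png

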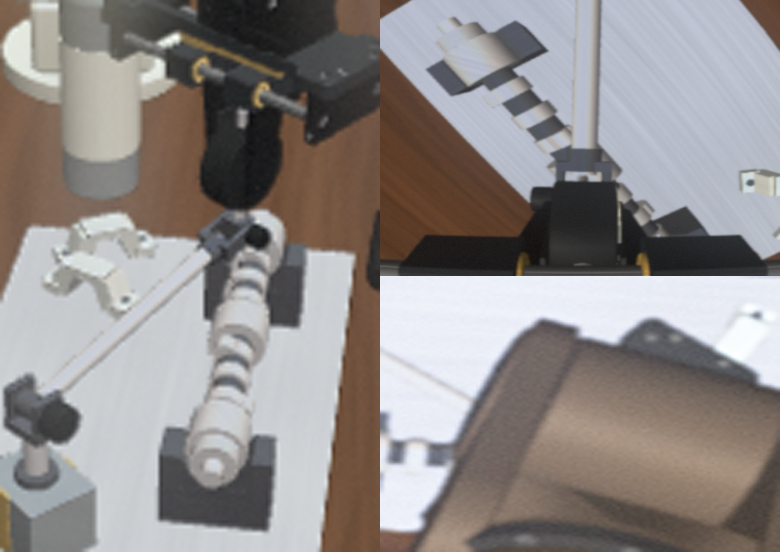

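```bash
python3 -m handwheel '[{"hand":0,"x":-0.0001,"y":-0.0001,"z":-0.004,"spin":0},{"hand":0,"x":-0.0003,"y":-0.0004,"z":-0.008,"spin":0},{"hand":0,"x":-0.0006,"y":-0.0008,"z":-0.012,"spin":0},{"hand":0,"x":-0.001,"y":-0.0013,"z":-0.016,"spin":0},{"hand":0,"x":-0.001,"y":-0.0013,"z":-0.016,"spin":0},{"hand":0,"x":-0.001,"y":-0.0013,"z":-0.016,"spin":0}]'
for i in 1 2; do python3 -m handwheel '[{"hand":0,"x":-0.0001,"y":-0.0001,"z":-0.001,"spin":0},{"hand":0,"x":-0.0001,"y":-0.0001,"z":-0.001,"spin":0}]'; done
python3 -c "
from h import *
a=snap('side','side6')['img'][150:250,290:390]; cv2.imwrite('pics/c6.png',cv2.resize(a,(600,600),interpolation=cv2.INTER_CUBIC)[:,:,::-1])"
```

```text
t: 8.18
eef_pos: [442.1, -92.1, 190.4]
tcp_rot: [3.141, -0.0, -0.647]
ft_force: [1.9, -1.9, -1.1]
opening: 0.233
t: 8.35
eef_pos: [442.1, -92.2, 189.7]
tcp_rot: [3.142, -0.001, -0.647]
ft_force: [1.1, -3.1, 1.7]
opening: 0.233
t: 8.52
eef_pos: [441.9, -92.3, 188.8]
tcp_rot: [3.142, -0.001, -0.647]
ft_force: [1.4, -4.9, 2.2]
opening: 0.235
```

View pics/c6.png

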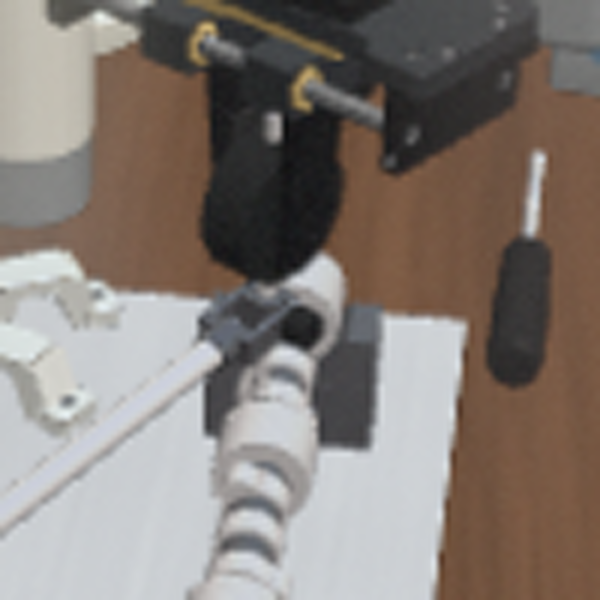

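```bash
python3 -c "
from fit2 import *
c=load('side6'); q=lambda p:((proj(c,p)-[290,150])*6+2.5).round(0)
print(state()['t'],state()['ft_force'].round(1),state()['moment'].round(2))
for b in (5,6,7):
    m=model([np.radians(-127.2),np.radians(b),np.radians(2)],S); print(b,{k:(q(m[k]),m[k].round(1)) for k in('clamp','dial','captop','tip')})
for z in (90,95,100): print(z,[q(p) for p in ([440.8,-92,z],[441.5,-81.5,z],[439.5,-111.5,z],[440.5,-96.5,z-20])])
"
```

```text
8.5667 [ 2.1 -5.6  2.3] [-0.97 -0.38 -0.36]
5 {'clamp': (array([270., 328.]), array([441.5, -92.8, 136.6])), 'dial': (array([277., 223.]), array([440.5, -94. , 182.5])), 'captop': (array([283., 131.]), array([439.7, -95.1, 221.5])), 'tip': (array([265., 416.]), array([442.3, -91.7,  96.6]))}
6 {'clamp': (array([270., 322.]), array([441.7, -92.5, 139.9])), 'dial': (array([277., 216.]), array([440.7, -93.8, 185.8])), 'captop': (array([283., 123.]), array([439.9, -94.9, 224.8])), 'tip': (array([264., 410.]), array([442.5, -91.4,  99.9]))}
7 {'clamp': (array([270., 315.]), array([441.9, -92.2, 143.2])), 'dial': (array([276., 209.]), array([440.9, -93.5, 189.1])), 'captop': (array([282., 116.]), array([440.1, -94.6, 228.1])), 'tip': (array([264., 403.]), array([442.7, -91.1, 103.2]))}
90 [array([268., 430.]), array([265., 445.]), array([274., 402.]), array([268., 465.])]
95 [array([268., 419.]), array([265., 435.]), array([274., 391.]), array([268., 455.])]
100 [array([269., 409.]), array([266., 424.]), array([275., 381.]), array([269., 444.])]
```

```bash
for i in 1 2 3 4; do python3 -m handwheel '[{"hand":0,"x":-0.0003,"y":-0.0004,"z":-0.001,"spin":0},{"hand":0,"x":-0.0003,"y":-0.0004,"z":-0.001,"spin":0},{"hand":0,"x":-0.0003,"y":-0.0004,"z":-0.001,"spin":0}]' | sed -n '1,2p;4p'; done
```

```text
t: 8.82
eef_pos: [441.8, -92.5, 187.7]
ft_force: [3.1, -3.5, 1.5]
t: 9.07
eef_pos: [441.6, -92.7, 186.7]
ft_force: [4.5, -1.3, 0.9]
t: 9.32
eef_pos: [441.4, -92.9, 185.7]
ft_force: [6.0, 0.8, 1.1]
t: 9.57
eef_pos: [441.2, -93.1, 184.7]
ft_force: [7.0, 3.9, 0.5]
```

```bash
for i in 1 2 3; do python3 -m handwheel '[{"hand":0,"x":0,"y":0,"z":-0.001,"spin":0},{"hand":0,"x":0,"y":0,"z":-0.001,"spin":0},{"hand":0,"x":0,"y":0,"z":-0.001,"spin":0}]' | sed -n '1,2p;4p'; done
python3 -c "
from h import *
a=snap('side','side7')['img'][165:235,290:360]; b=snap('wrist','wrist7')['img'][150:360,220:420]
o=np.hstack([cv2.resize(a,(400,400),interpolation=cv2.INTER_CUBIC),cv2.resize(b,(400,400),interpolation=cv2.INTER_CUBIC)]); cv2.imwrite('pics/c7.png',o[:,:,::-1])"
```

```text
t: 9.82
eef_pos: [441.2, -93.1, 183.7]
ft_force: [7.9, 4.1, 0.6]
t: 10.07
eef_pos: [441.2, -93.2, 182.7]
ft_force: [7.4, 3.4, 0.7]
t: 10.32
eef_pos: [441.1, -93.2, 181.7]
ft_force: [6.8, 1.4, 0.8]
```

View pics/c7.png

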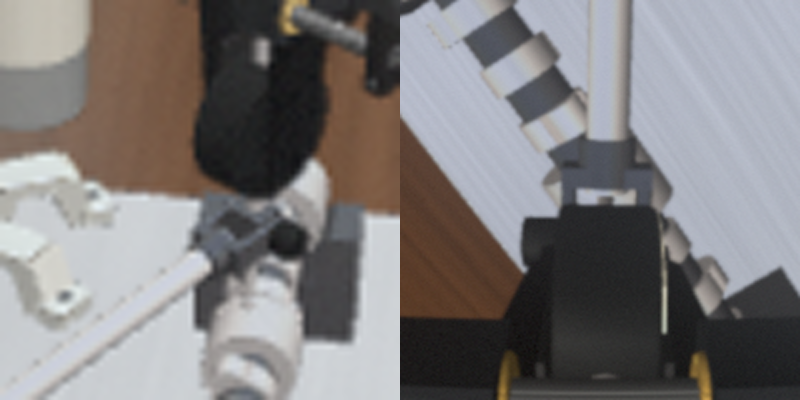

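Eleven pictures viewed, so one is left. I'll release the dial, back away to its face side and save the last view for the needle.

```bash
python3 -m handwheel '[{"hand":0.05,"x":0,"y":0,"z":0,"spin":0},{"hand":0.05,"x":0,"y":0,"z":0,"spin":0},{"hand":0.05,"x":0,"y":0,"z":0,"spin":0},{"hand":0.05,"x":0,"y":0,"z":0,"spin":0},{"hand":0.05,"x":0,"y":0,"z":0,"spin":0},{"hand":0.05,"x":0,"y":0,"z":0,"spin":0},{"hand":0.05,"x":0,"y":0,"z":0.03,"spin":0},{"hand":0.05,"x":0,"y":0,"z":0.07,"spin":0},{"hand":0.05,"x":0,"y":0,"z":0.07,"spin":0},{"hand":0.05,"x":0.01,"y":-0.035,"z":0.07,"spin":0},{"hand":0.05,"x":0.02,"y":-0.07,"z":0.07,"spin":0},{"hand":0.05,"x":0.03,"y":-0.105,"z":0.07,"spin":0},{"hand":0.05,"x":0.038,"y":-0.133,"z":0.07,"spin":0},{"hand":0.05,"x":0.038,"y":-0.133,"z":0.04,"spin":0},{"hand":0.05,"x":0.038,"y":-0.133,"z":0.0,"spin":0},{"hand":0.05,"x":0.038,"y":-0.133,"z":-0.028,"spin":0},{"hand":0.05,"x":0.038,"y":-0.133,"z":-0.028,"spin":0},{"hand":0.05,"x":0.038,"y":-0.133,"z":-0.028,"spin":0}]'
python3 -c "
from fit2 import *
c=snap('wrist','wrist8'); snap('side','side8'); snap('top','top8')
D=np.array([440.8,-93.5,179]);n=np.array([.8,-.6,0])
print(projw(c,D+11*n),projw(c,D+n*11+[0,0,25]),projw(c,D-[0,0,86]),projw(c,D+[0,0,39]))
print(projw(c,[440.5,-96.5,75]))"
```

```text
t: 11.92
eef_pos: [478.3, -226.5, 153.2]
tcp_rot: [3.141, 0.002, -0.647]
ft_force: [0.1, -0.6, 0.9]
opening: 0.525
[ 75.19801044 145.98997794] [ 35.49084919 151.80611773] [143.51642011 138.44426636] [-10.71828751 160.21477022]
[157.75375108 141.00513308]
```

```bash
python3 -c "
from fit2 import *
c=load('wrist8'); D=np.array([440.8,-93.5,179]);n=np.array([.8,-.6,0]);R=np.array([.6,.8,0]);Z=np.array([0,0,1.])
def rect(off,r0,r1,z0,z1,s):
    X,Y=np.meshgrid(np.arange(r0,r1,1/s),np.arange(z1,z0,-1/s)); P=(D+off*n)+X[...,None]*R+Y[...,None]*Z
    T=c['T']; q=(P-T[:3,3])@T[:3,:3]; h=np.hypot(q[...,0],q[...,1]); a=np.arctan2(h,q[...,2])
    return cv2.remap(c['img'],np.float32(c['cx']+c['fx']*a*q[...,0]/h),np.float32(c['cy']+c['fy']*a*q[...,1]/h),cv2.INTER_CUBIC)
A=rect(11,-33,33,-33,33,6); B=rect(0,-45,45,-110,43,3.9)
A=cv2.resize(A,(396,396)); B=cv2.resize(B,(351,596))
E=cv2.resize(load('side8')['img'][165:235,290:360],(200,200),interpolation=cv2.INTER_CUBIC); F=cv2.resize(load('top8')['img'][210:270,350:410],(200,200),interpolation=cv2.INTER_CUBIC)
o=np.zeros((596,396+351,3),np.uint8); o[:396,:396]=A; o[396:,:196]=E[:,:196]; o[396:,198:394]=F[:,:196]; o[:,396:]=B
cv2.imwrite('pics/c8.png',o[:,:,::-1])"
```

```text
(no output)
```

View pics/c8.png

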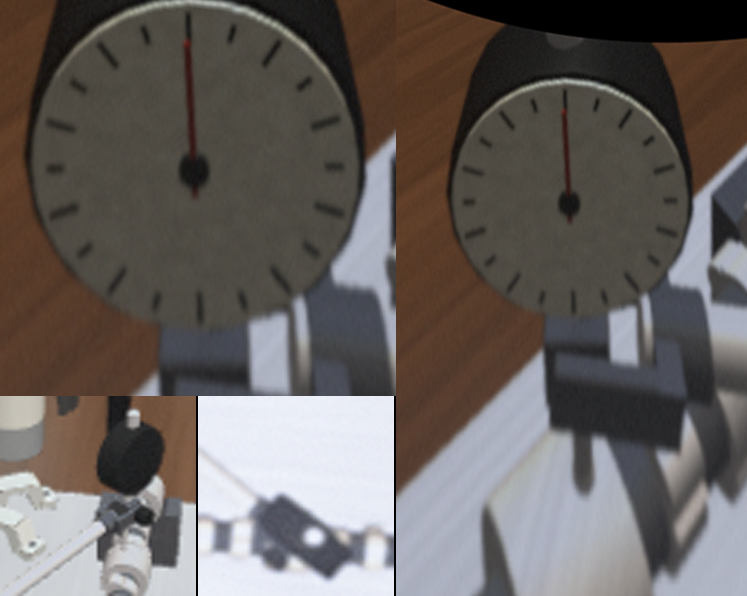

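The needle points straight up, so the plunger is still fully out. The stem leans about 2.6° outward, inside the 6° limit, and the tip sits over the journal's top line. I'll push down on the cap with closed fingers, since force and needle are easier to read that way.

```bash
python3 -m handwheel '[{"hand":0,"x":0,"y":0,"z":0.04,"spin":0},{"hand":0,"x":0,"y":0,"z":0.08,"spin":0},{"hand":0,"x":0,"y":0,"z":0.11,"spin":0},{"hand":0,"x":0,"y":0,"z":0.11,"spin":0},{"hand":0,"x":-0.01,"y":0.035,"z":0.11,"spin":0},{"hand":0,"x":-0.02,"y":0.07,"z":0.11,"spin":0},{"hand":0,"x":-0.03,"y":0.105,"z":0.11,"spin":0},{"hand":0,"x":-0.039,"y":0.131,"z":0.11,"spin":0},{"hand":0,"x":-0.039,"y":0.131,"z":0.11,"spin":0},{"hand":0,"x":-0.039,"y":0.131,"z":0.11,"spin":0},{"hand":0,"x":-0.039,"y":0.131,"z":0.092,"spin":0},{"hand":0,"x":-0.039,"y":0.131,"z":0.088,"spin":0},{"hand":0,"x":-0.039,"y":0.131,"z":0.088,"spin":0}]'
for i in 1 2 3 4 5 6; do python3 -m handwheel '[{"hand":0,"x":0,"y":0,"z":-0.001,"spin":0},{"hand":0,"x":0,"y":0,"z":-0.001,"spin":0}]' | sed -n '2p;4p'; done
```

```text
t: 13.15
eef_pos: [439.5, -96.3, 241.2]
tcp_rot: [3.141, 0.001, -0.648]
ft_force: [0.1, -0.9, 0.8]
opening: 0.003
eef_pos: [439.9, -96.2, 241.0]
ft_force: [1.3, -0.6, -0.2]
eef_pos: [439.7, -95.9, 239.8]
ft_force: [-0.6, 0.8, 0.5]
eef_pos: [439.6, -95.8, 238.8]
ft_force: [-1.0, -0.7, 2.6]
eef_pos: [439.6, -95.7, 237.7]
ft_force: [-0.3, -1.3, 2.1]
eef_pos: [439.6, -95.7, 236.6]
ft_force: [0.1, -1.6, 2.8]
eef_pos: [439.6, -95.7, 235.6]
ft_force: [1.0, -1.1, 1.1]
```

```bash
for i in 1 2 3 4; do python3 -m handwheel '[{"hand":0,"x":0,"y":0,"z":-0.001,"spin":0},{"hand":0,"x":0,"y":0,"z":-0.001,"spin":0},{"hand":0,"x":0,"y":0,"z":-0.001,"spin":0},{"hand":0,"x":0,"y":0,"z":-0.001,"spin":0}]' | sed -n '2p;4p'; done
```

```text
eef_pos: [439.6, -95.6, 234.6]
ft_force: [0.4, -1.5, 1.8]
eef_pos: [439.6, -95.6, 233.7]
ft_force: [0.4, -1.0, 3.8]
eef_pos: [439.6, -95.7, 232.7]
ft_force: [-0.9, -1.3, 4.2]
eef_pos: [439.6, -95.6, 231.7]
ft_force: [-0.4, -2.0, 5.5]
```

```bash
python3 -m handwheel '[{"hand":0,"x":0,"y":0,"z":-0.0005,"spin":0},{"hand":0,"x":0,"y":0,"z":-0.0005,"spin":0},{"hand":0,"x":0,"y":0,"z":-0.0005,"spin":0},{"hand":0,"x":0,"y":0,"z":-0.0005,"spin":0}]'|sed -n '2p;4p'
python3 -m handwheel '[{"hand":0,"x":0,"y":0,"z":0.01,"spin":0},{"hand":0,"x":0,"y":0,"z":0.03,"spin":0},{"hand":0,"x":0.01,"y":-0.035,"z":0.03,"spin":0},{"hand":0,"x":0.02,"y":-0.07,"z":0.03,"spin":0},{"hand":0,"x":0.03,"y":-0.105,"z":0.03,"spin":0},{"hand":0,"x":0.039,"y":-0.131,"z":0.03,"spin":0},{"hand":0,"x":0.039,"y":-0.131,"z":-0.01,"spin":0},{"hand":0,"x":0.039,"y":-0.131,"z":-0.05,"spin":0},{"hand":0,"x":0.039,"y":-0.131,"z":-0.078,"spin":0},{"hand":0,"x":0.039,"y":-0.131,"z":-0.078,"spin":0},{"hand":0,"x":0.039,"y":-0.131,"z":-0.078,"spin":0}]'
cat > needle.py <<'E'
from fit2 import *
n=np.array([.8,-.6,0]);R=np.array([.6,.8,0]);Z=np.array([0,0,1.])
def rect(c,D,h,s):
    X,Y=np.meshgrid(np.arange(-h,h,1/s),np.arange(h,-h,-1/s)); P=(D+11*n)+X[...,None]*R+Y[...,None]*Z
    T=c['T']; q=(P-T[:3,3])@T[:3,:3]; g=np.hypot(q[...,0],q[...,1]); a=np.arctan2(g,q[...,2])
    return cv2.remap(c['img'],np.float32(c['cx']+c['fx']*a*q[...,0]/g),np.float32(c['cy']+c['fy']*a*q[...,1]/g),cv2.INTER_CUBIC)
def read(f,D):
    A=rect(load(f),np.array(D,float),33,6).astype(int); cv2.imwrite('pics/'+f+'_r.png',A[:,:,::-1].astype(np.uint8))
    m=(A[...,0]-A[...,1]>45); m[:20]=0; v,u=np.nonzero(m)
    g=A.sum(2); d=cv2.GaussianBlur(g.astype(np.float32),(0,0),6)[110:260,120:280]; k=np.unravel_index(d.argmin(),d.shape); piv=(k[1]+120,k[0]+110)
    L,N,st=cv2.connectedComponentsWithStats(m.astype(np.uint8))[:3]
    print(f,'pivot',piv,'blobs',[s.tolist() for s in st[1:] if s[4]>15])
    dv=np.c_[u-piv[0],v-piv[1]]; r=np.hypot(*dv.T); o=(r>40)&(r<150); a=np.degrees(np.arctan2(dv[o,0],-dv[o,1])); print('needle angle cw',np.median(a),a.std(),o.sum())
read('wrist8',[440.8,-93.5,179])
E
python3 -c "
from h import *
snap('wrist','wrist9')
from needle import *
read('wrist9',[440.8,-93.5,174])"
```

```text
eef_pos: [439.6, -95.7, 231.3]
ft_force: [-0.9, -1.0, 5.8]
t: 16.73
eef_pos: [478.2, -226.3, 152.5]
tcp_rot: [3.142, 0.003, -0.647]
ft_force: [0.1, 0.1, -0.3]
opening: 0.003
wrist8 pivot (np.int64(194), np.int64(171)) blobs [[185, 41, 4, 6, 19]]
needle angle cw -3.521453376922238 0.47746709155530037 19
wrist9 pivot (np.int64(191), np.int64(190)) blobs [[235, 120, 64, 42, 286]]
needle angle cw 57.05604717022703 0.8119649157963638 294
```

The needle reads about 60°, which is 1.7 mm. I'll push 1.3 mm further.

```bash
python3 -m handwheel '[{"hand":0,"x":0,"y":0,"z":0.04,"spin":0},{"hand":0,"x":0,"y":0,"z":0.08,"spin":0},{"hand":0,"x":0,"y":0,"z":0.108,"spin":0},{"hand":0,"x":-0.01,"y":0.035,"z":0.108,"spin":0},{"hand":0,"x":-0.02,"y":0.07,"z":0.108,"spin":0},{"hand":0,"x":-0.03,"y":0.105,"z":0.108,"spin":0},{"hand":0,"x":-0.039,"y":0.131,"z":0.108,"spin":0},{"hand":0,"x":-0.039,"y":0.131,"z":0.108,"spin":0},{"hand":0,"x":-0.039,"y":0.131,"z":0.09,"spin":0},{"hand":0,"x":-0.039,"y":0.131,"z":0.081,"spin":0},{"hand":0,"x":-0.039,"y":0.131,"z":0.079,"spin":0},{"hand":0,"x":-0.039,"y":0.131,"z":0.078,"spin":0},{"hand":0,"x":-0.039,"y":0.131,"z":0.0775,"spin":0},{"hand":0,"x":-0.039,"y":0.131,"z":0.077,"spin":0},{"hand":0,"x":-0.039,"y":0.131,"z":0.0767,"spin":0},{"hand":0,"x":-0.039,"y":0.131,"z":0.0767,"spin":0},{"hand":0,"x":-0.039,"y":0.131,"z":0.0767,"spin":0}]'
python3 -m handwheel '[{"hand":0,"x":0,"y":0,"z":0.01,"spin":0},{"hand":0,"x":0,"y":0,"z":0.03,"spin":0},{"hand":0,"x":0.01,"y":-0.035,"z":0.03,"spin":0},{"hand":0,"x":0.02,"y":-0.07,"z":0.03,"spin":0},{"hand":0,"x":0.03,"y":-0.105,"z":0.03,"spin":0},{"hand":0,"x":0.039,"y":-0.131,"z":0.03,"spin":0},{"hand":0,"x":0.039,"y":-0.131,"z":-0.01,"spin":0},{"hand":0,"x":0.039,"y":-0.131,"z":-0.05,"spin":0},{"hand":0,"x":0.039,"y":-0.131,"z":-0.078,"spin":0},{"hand":0,"x":0.039,"y":-0.131,"z":-0.078,"spin":0},{"hand":0,"x":0.039,"y":-0.131,"z":-0.078,"spin":0}]'
python3 -c "
from needle import *
snap('wrist','wrist10')
read('wrist10',[440.8,-93.5,174])
# tick angles of dark marks on the ring
for f,D in (('wrist8',179),('wrist9',174),('wrist10',174)):
    A=rect(load(f),np.array([440.8,-93.5,D],float),33,6); g=cv2.cvtColor(A,cv2.COLOR_RGB2GRAY); p={'wrist8':(194,170),'wrist9':(191,189),'wrist10':(191,190)}[f]
    P=cv2.warpPolar(g,(180,1440),p,180,cv2.WARP_POLAR_LINEAR).astype(float)
    prof=P[:,135:150].mean(1); best=[(sum(prof[int(((18*k+o-90)%360)*4)] for k in range(20)),o) for o in np.arange(-9,9,.25)]; print(f,'tick phase',min(best)[1])
"
```

```text
t: 18.2
eef_pos: [439.7, -96.0, 230.7]
tcp_rot: [-3.141, -0.001, -0.648]
ft_force: [-3.2, 1.1, 5.7]
opening: 0.004
t: 19.12
eef_pos: [478.6, -226.9, 151.8]
tcp_rot: [3.141, 0.002, -0.648]
ft_force: [0.5, -0.7, 0.9]
opening: 0.005
wrist8 pivot (np.int64(194), np.int64(171)) blobs [[185, 41, 4, 6, 19]]
needle angle cw -3.521453376922238 0.47746709155530037 19
wrist10 pivot (np.int64(191), np.int64(194)) blobs [[254, 158, 60, 20, 293], [207, 175, 45, 14, 194]]
needle angle cw 74.24882633654697 1.3220962646062022 399
wrist8 tick phase -2.0
wrist9 tick phase -1.5
wrist10 tick phase -1.0
```

```bash
python3 -m handwheel '[{"hand":0,"x":0,"y":0,"z":0.04,"spin":0},{"hand":0,"x":0,"y":0,"z":0.08,"spin":0},{"hand":0,"x":0,"y":0,"z":0.108,"spin":0},{"hand":0,"x":-0.01,"y":0.035,"z":0.108,"spin":0},{"hand":0,"x":-0.02,"y":0.07,"z":0.108,"spin":0},{"hand":0,"x":-0.03,"y":0.105,"z":0.108,"spin":0},{"hand":0,"x":-0.039,"y":0.131,"z":0.108,"spin":0},{"hand":0,"x":-0.039,"y":0.131,"z":0.108,"spin":0},{"hand":0,"x":-0.039,"y":0.131,"z":0.09,"spin":0},{"hand":0,"x":-0.039,"y":0.131,"z":0.081,"spin":0},{"hand":0,"x":-0.039,"y":0.131,"z":0.079,"spin":0},{"hand":0,"x":-0.039,"y":0.131,"z":0.078,"spin":0},{"hand":0,"x":-0.039,"y":0.131,"z":0.0775,"spin":0},{"hand":0,"x":-0.039,"y":0.131,"z":0.077,"spin":0},{"hand":0,"x":-0.039,"y":0.131,"z":0.0767,"spin":0},{"hand":0,"x":-0.039,"y":0.131,"z":0.0767,"spin":0},{"hand":0,"x":-0.039,"y":0.131,"z":0.0767,"spin":0},{"hand":0,"x":-0.039,"y":0.131,"z":0.0767,"spin":0}]'
python3 -m handwheel '[{"hand":0,"x":0,"y":0,"z":0.01,"spin":0},{"hand":0,"x":0,"y":0,"z":0.03,"spin":0},{"hand":0,"x":0.01,"y":-0.035,"z":0.03,"spin":0},{"hand":0,"x":0.02,"y":-0.07,"z":0.03,"spin":0},{"hand":0,"x":0.03,"y":-0.105,"z":0.03,"spin":0},{"hand":0,"x":0.039,"y":-0.131,"z":0.03,"spin":0},{"hand":0,"x":0.039,"y":-0.131,"z":-0.01,"spin":0},{"hand":0,"x":0.039,"y":-0.131,"z":-0.05,"spin":0},{"hand":0,"x":0.039,"y":-0.131,"z":-0.078,"spin":0},{"hand":0,"x":0.039,"y":-0.131,"z":-0.078,"spin":0},{"hand":0,"x":0.039,"y":-0.131,"z":-0.078,"spin":0}]'
python3 -c "
from needle import *
snap('wrist','wrist11');snap('top','top11')
read('wrist11',[440.8,-93.5,174])
for p in ((189,194),(191,196),(191,200),(191,198)):
    A=rect(load('wrist11'),np.array([440.8,-93.5,174.]),33,6); g=cv2.cvtColor(A,cv2.COLOR_RGB2GRAY)
    P=cv2.warpPolar(g,(180,1440),p,180,cv2.WARP_POLAR_LINEAR).astype(float); prof=P[:,135:150].mean(1)
    print(p,min((sum(prof[int(((18*k+o-90)%360)*4)] for k in range(20)),o) for o in np.arange(-9,9,.25)))
a=cv2.imread('pics/top0.png')[238:270,310:440]; b=cv2.imread('pics/top11.png')
for x0,x1 in ((310,345),(415,445)):
    r=cv2.matchTemplate(b[225:280,x0-10:x1+10],cv2.imread('pics/top0.png')[235:272,x0:x1],cv2.TM_CCOEFF_NORMED); print('shaft end shift px',np.array(cv2.minMaxLoc(r)[3])-[10,10],r.max())
"
```

```text
t: 20.67
eef_pos: [439.8, -96.2, 229.7]
tcp_rot: [-3.141, -0.001, -0.648]
ft_force: [-2.7, -0.1, 6.7]
opening: 0.007
t: 21.58
eef_pos: [478.7, -227.1, 150.7]
tcp_rot: [3.141, 0.002, -0.648]
ft_force: [-0.0, -0.3, 1.2]
opening: 0.007
wrist8 pivot (np.int64(194), np.int64(171)) blobs [[185, 41, 4, 6, 19]]
needle angle cw -3.521453376922238 0.47746709155530037 19
wrist11 pivot (np.int64(191), np.int64(200)) blobs [[171, 191, 5, 5, 21], [209, 200, 12, 6, 47], [224, 203, 14, 7, 64], [242, 208, 13, 6, 56], [259, 211, 11, 6, 51], [273, 215, 42, 13, 182]]
needle angle cw 101.08256946302966 1.6229020266340082 327
(189, 194) (np.float64(948.3333333333333), np.float64(-0.75))
(191, 196) (np.float64(907.3333333333335), np.float64(-1.25))
(191, 200) (np.float64(1043.4666666666665), np.float64(-1.75))
(191, 198) (np.float64(961.3333333333334), np.float64(-1.5))
shaft end shift px [0 0] 0.9987559
shaft end shift px [1 1] 0.25787196
```

```bash
python3 -c "
from cell import *
print(job_done())"
```

```text
the job is handed in; nothing more can be done
None
```

The gauge stands released on the camshaft's middle journal with the plunger in about 2.85 mm, and the job was handed in at about 21.6 s of the 48 s.

**What I did:** I pushed the dial upright with closed fingers, from the outside and then slightly back from the inside. I gripped its flats, swung the arm 20° over the journal and lowered it most of the way. I then released it and pressed it down in small steps on its cap.

**Last checks:**
- **Plunger:** the needle was at about 103° from its 12 o'clock tick, which is about 2.85 mm and 3.5 N.
- **Stem:** about 1.5° from upright, judged by the dial's ticks.
- **Tip position:** about 1–2 mm off the shaft's top line and 5 mm from the journal's middle. I measured this from a picture taken just before touch-down and did not measure it again afterwards.
- **Camshaft:** the end nearer the stand showed no shift in the top view.
- **Robot:** clear of everything.

**Not confirmed:**
- **Camshaft's far end:** the match there was poor (0.26), probably because the gripper blocked the view, so it tells nothing about that end.
- **Bystanders:** I did not measure them again, but none was approached.
- **Disagreements along the way:** my first height for the arm was about 5 mm too low. While I was pressing on the cap, the force readings suggested about 3 mm of plunger travel when the needle showed 1.7 mm. I went by the needle.

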